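# Lock the tile mould with its quarter-turn T-key

### The job

Lock the closed tile mould before the next pour: take the red-handled T-key out of its wooden stand, pass its T-head down through the slot of the lock plate on the mould's lid, press it down against the spring, turn it a quarter turn (either way) and let the spring lift it into its catch, so that it stays locked by itself, upright, when you let go. The lock plate may sit off the lid's centre, so find the slot by feel and press gently (the mould cracks above about 30 N); leave everything else on the bench where it is.

Things in the scene. Friction and masses are not known exactly. Their poses are not given: they have to be found in the camera images.
- mould: Closed grey tile mould, 130 mm (its x) x 200 mm (its y), fixed; lid top 46 mm high. Origin: centre of its underside, z up. On the lid lies an aluminium lock plate 94 (x) x 50 (y) x 6 mm with a slot 33 mm long (along x) and 12 mm wide (y). The mould cracks if the key or the robot bears on it with more than 30 N.
- plate_mid (a point): Middle of the lid at the height of the plate's top, 52 mm above the mould's origin. The slot is centred on this line in y, but the plate is fastened anywhere from -9 to +9 mm from it along the mould's x: not measured; look, or slide the key's foot along x on the plate with 3 to 8 N until it drops in. The plate is rigid; centre the head between the slot ends before turning.
- plunger_top (a point): Nominal top of a brass spring plunger, 36 mm across, below the slot (it shifts with the plate), 40 mm above the mould's origin. It pushes up with 5 N at first, 10 N when 10 mm down; 14 mm travel. The key can turn once its foot is less than 34 mm above the origin; at 30 mm its collar meets the plate, a hard stop.
- catch (a point): Where the foot of the locked key rests, 39 mm above the mould's origin (same offset along x as the slot). The catch is a cross-shaped recess under the plate, 46 down to 41 mm: one arm 12 mm wide in line with the slot, one 14 mm wide across it (along y). Turned either way to lie across and let up, the head is held in it by the spring.
- key: Steel T-key, about 90 g, red handle. Origin: centre of the T-head's underside (foot), z up the shaft. Head 30 mm (x) x 8 mm (y) x 7 mm high; shaft 7.6 mm thick; collar 34 mm across, 22 to 27 mm up; flat handle 40 mm (x) x 10 mm (y), 27 to 61 mm up. Starts upright in the stand, collar on its top, foot 18 mm above the bench; lift 25 mm or more to clear.
- key_grip (a point): On the key's axis in the red handle, 47 mm above the foot: pinch here across the handle's 10 mm thickness (key's y).
- stand: Wooden key stand, 120 mm (its x) x 60 mm x 40 mm high, fixed. Origin: centre of its underside. The key hangs in a well 40 x 14 mm (long along x) centred 25 mm towards its -x.
- stopper: Bystander: black rubber stopper 26 mm across, 28 mm high, on the stand at its +x end; origin at its underside.
- sample: Bystander: cream stone sample 70 x 30 x 10 mm lying on the mould's lid, 75 mm from the middle towards the mould's +y; origin at its underside.
- tile_a: Bystander: lower of two stacked cream stone strips, 60 x 200 x 12 mm; origin at its underside.
- tile_b: Bystander: upper of the two stacked stone strips; same size; origin at its underside.
- nippers: Bystander: blue and yellow tile nippers, about 180 mm long (x), lying flat; origin near the jaws, on the bench.
- putty: Bystander: spatula lying on the bench; origin under its middle.
- brush: Bystander: brush lying on the bench; origin under its middle.
- release: Bystander: white bottle with a blue cap, 60 mm across, 160 mm high; origin at its underside.
Things that resemble listed ones, but are neither listed nor needed, are in the scene too. Several things have the shape of the mould; the one meant has the colours described above.

How it is judged:
By the outcome, as a careful person would: the job done as asked, in the order asked, and still so for the second after the job is handed in, with the robot touching nothing.
It also fails if it takes over 72 s, if anything falls off the work surface, if the arm or the gripper's body presses on something with over 40 N, if the wrist force passes 120 N, or if a joint passes its speed limit or range.

### The arm

A 6-joint arm with a two-finger parallel gripper is mounted at the origin on the work surface. World frame = base frame: x ahead of the robot, y to its left, z up, the work surface at z = 0. Lengths are in mm, angles in rad, forces in N, time in s.
With the tool pointing down it reaches from about 350 to 775 mm from the base axis. Payload 7.3 kg.
Tool frame: the origin (TCP) lies at the very end of the fingers, on their centre line; the grasp point (between the pads) lies 19 mm behind it; z points along the fingers, y is the line along which they close (so a half turn about z gives the same grasp; the last joint's range is limited). The gripper opens to 92 mm and grips with 3 to 60 N. Pads are 19 mm wide; open, the fingers measure 130 mm over their backs; the gripper's body (75 mm by 190 mm) begins 47 mm behind the grasp point.
Start: joints at [-1.251, 0.342, 1.524, -0, 1.275, -0.146], TCP at [235.821, -469.077, 226.741] pointing down, gripper open.
Joint ranges: [-2.53, 2.53], [-0.77, 2.02], [0.04, 2.7], [-1, 4.14], [0.28, 2.66], [-3.11, 3.11]. Speed limits (rad/s): [2.57, 2.57, 3.14, 3.14, 3.14, 3.14].

### API

Orientations are given as [roll, pitch, yaw] about the fixed x, y, z axes, in that order (R = Rz(yaw) Ry(pitch) Rx(roll)).
In Python, from plant import get_obs, vision, workorder gives the robot as it stands.
- The arm moves only by the shell command python3 -m pendant 'ROWS' [OPENING]. ROWS is a JSON object of lists of equal length, an entry for each row: "dp": the shift along the tool's x, y, z in m, a list of three; "rotation": the turn, a rotation vector about the tool's x, y, z in rad, a list of three. A call has 1 to 8 rows; each row is the pose to reach, as a shift and turn from the pose commanded when the call began, along the tool's axes at that moment; what a row does not reach only later rows make up. A row lasts 1/8 s, in which the tool goes at most 62.5 mm and 10.7 degrees, less where a joint would pass 70% of its speed; a pose out of reach is approached as far as the arm can. A call with a gripper value outside its range is refused whole. OPENING is the finger opening in m, from 0 to 0.0918, set as the call begins (- or left out, the last holds). The fingers move at their own pace and stop on an object; the grip force is fixed at half the most. Time passes only in rows, so rows that repeat a pose let the fingers close. It gives the time, the measured TCP pose, the force, the opening and the grip force at its end, in the units of the state.
- get_obs(): the state, without advancing time (a new reading comes with each control period).
- vision.capture(name): name is "side" or "top"; returns a dict with "pixels" (400x640x3 uint8, red, green, blue), "vfov" (degrees; the focal length in pixels is half the picture's height over the tangent of half this angle, whatever the lens; pixels are square), "cx", "cy" (the principal point, pixels), "pose" (4x4, takes a point from camera to world coordinates). Camera axes: x right, y up, looking along -z (the intrinsics and any distortion apply to the point x, -y, -z); pixel columns grow to the right and rows downward; lengths in mm; the calibration is good to about 2 mm. A picture is of the moment at which its call begins. There is no depth.
- workorder.close_job(): hands the job in; it is judged then, once.
The state is a dict: "time": time; "joint_positions": joint angles; "dq": joint speeds; "tau": joint torques, N m; "tool_pos": TCP position; "tcp_rot": TCP orientation; "contact_force": force on the tool from outside, world axes, zero at the start; "moment": the same for the moment, N m; "grip_width": finger opening in mm; "finger_force": force on a finger pad.
Only numpy, scipy, OpenCV 4.12 (cv2) and the standard library are available. Lean on these libraries where they do the work, as an engineer would, in place of code of your own. Each camera call takes 0.05 s, during which the arm holds its last target. There are 200 camera calls.

## Working session

There is one attempt and no reset: what is moved stays moved. The work goes in short steps, Python scripts to look and compute and a shell command to move; the robot and the scene stay as the last step left them, time stands still between calls to the robot, and variables do not carry over. Pictures are saved under pics/ and viewed, at most 10 in all, crops included, and the job is handed in when it is done.

```bash
mkdir -p pics; ls
python3 - <<'E'
from plant import get_obs, vision
import cv2
for n in("top","side"):
    c=vision.capture(n); print(n,{k:v for k,v in c.items() if k!="pixels"})
    cv2.imwrite(f"pics/{n}0.png",c["pixels"][:,:,::-1])
print(get_obs())
E
```

```text
pics
top {'vfov': 44.81386742069985, 'cx': 319.70097303145906, 'cy': 200.2861257388101, 'pose': array([[-3.96538822e-02,  9.75517404e-01, -2.16317741e-01,
         1.68085185e+02],
       [-9.99205473e-01, -3.95796168e-02,  4.67724511e-03,
         4.86773010e+00],
       [-3.99903929e-03,  2.16331342e-01,  9.76311814e-01,
         1.67411966e+03],
       [ 0.00000000e+00,  0.00000000e+00,  0.00000000e+00,
         1.00000000e+00]])}
side {'vfov': 45.179329527123045, 'cx': 318.9519946090744, 'cy': 202.5102087844359, 'pose': array([[-9.34062198e-01,  2.35197720e-01, -2.68718893e-01,
         1.72231072e+02],
       [-3.57022347e-01, -6.31740045e-01,  6.88069444e-01,
         8.61335574e+02],
       [-7.92812073e-03,  7.38638307e-01,  6.74055337e-01,
         9.39273277e+02],
       [ 0.00000000e+00,  0.00000000e+00,  0.00000000e+00,
         1.00000000e+00]])}
{'time': 0.1, 'joint_positions': array([-1.25102033e+00,  3.42638427e-01,  1.52489994e+00,  8.91572171e-06,
        1.27537917e+00, -1.45986409e-01]), 'dq': array([ 6.49397131e-05, -1.88888116e-03, -8.09876527e-05, -4.17019437e-04,
       -1.18557263e-03, -1.25212752e-03]), 'tau': array([ 2.23964758e-03, -4.32001412e+01, -2.44694513e+01,  7.19201867e-02,
        5.26349153e-02, -3.09367022e-05]), 'tool_pos': array([ 235.69829904, -468.72984044,  226.12956188]), 'tcp_rot': array([-3.14028310e+00, -2.01163854e-04,  4.65759672e-01]), 'contact_force': array([-0.47869959,  0.78008435, -0.43560447]), 'moment': array([-0.0226614 , -0.00231913,  0.03096814]), 'finger_force': 0.0, 'grip_width': 91.96286603054352}
```

View pics/top0.png

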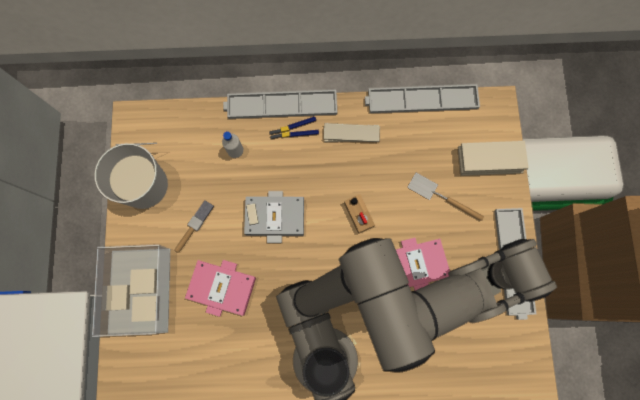

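View pics/side0.png

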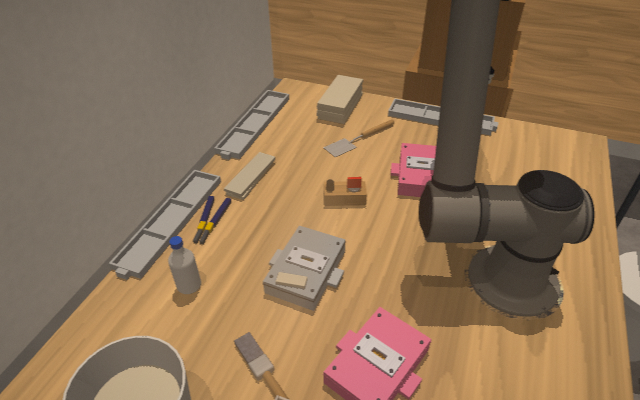

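Candidates in the top view are the grey mould (274,216) and the pink ones (220,288) and (418,262). The grey one fits because it has the grey body and the sample on its lid. The stand with the red key is at (358,213). I'll confirm both in one enlarged crop.

```bash
cat > h.py <<'E'
import numpy as np, cv2
from plant import get_obs, vision
def crop(im,x,y,w,h,s):
    return cv2.resize(im[y:y+h,x:x+w],None,fx=s,fy=s,interpolation=cv2.INTER_CUBIC)
def ray(c,u,v):
    f=200/np.tan(np.radians(c["vfov"]/2)); P=c["pose"]
    d=P[:3,:3]@np.array([(u-c["cx"])/f,-(v-c["cy"])/f,-1]); return P[:3,3],d
def atz(c,u,v,z):
    o,d=ray(c,u,v); return (o+d*(z-o[2])/d[2])[:2]
def proj(c,p):
    f=200/np.tan(np.radians(c["vfov"]/2)); P=c["pose"]
    q=P[:3,:3].T@(np.asarray(p,float)-P[:3,3]); return c["cx"]+f*q[0]/-q[2], c["cy"]-f*q[1]/-q[2]
E
python3 - <<'E'
from h import *
t=vision.capture("top");s=vision.capture("side")
import pickle; pickle.dump((t,s),open("cap.pkl","wb"))
a=crop(t["pixels"],235,185,80,60,5); b=crop(t["pixels"],330,185,80,60,5)
c=crop(s["pixels"],260,220,100,75,4); d=crop(s["pixels"],305,165,80,60,5)
cv2.imwrite("pics/crop1.png",np.vstack([np.hstack([a,b]),np.hstack([c,d])])[:,:,::-1])
E
```

```text
(no output)
```

View pics/crop1.png

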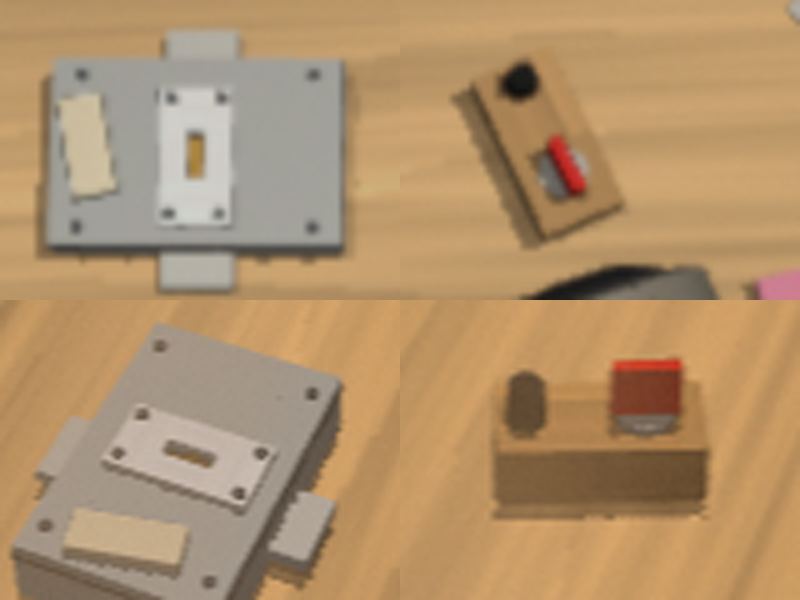

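The crop confirms the grey mould: sample on its lid, slot at top (196,155), side (190,154). The stand holds the red key: handle top runs (553,142)-(580,190), with the stopper at its other end. I'll compute positions from both views.

Run:
```python
from h import *
import pickle; t,s=pickle.load(open("cap.pkl","rb"))
T1=lambda X,Y:((X+.5)/5-.5+235,(Y+.5)/5-.5+185)
T2=lambda X,Y:((X-400+.5)/5-.5+330,(Y+.5)/5-.5+185)
S1=lambda X,Y:((X+.5)/4-.5+260,(Y-300+.5)/4-.5+220)
S2=lambda X,Y:((X-400+.5)/5-.5+305,(Y-300+.5)/5-.5+165)
def show(l,c,p,z): r=[atz(c,*q,z) for q in p]; print(l,*[np.round(x,1) for x in r],"mean",np.mean(r,0).round(1)); return np.array(r)
a=show("lid top",t,[T1(56,60),T1(343,60),T1(344,243),T1(48,243)],46)
b=show("plate top",t,[T1(159,88),T1(232,88),T1(232,226),T1(158,226)],52)
show("screws lid",t,[T1(82,75),T1(314,75),T1(312,227),T1(76,227)],46)
show("screws pl",t,[T1(171,98),T1(221,98),T1(218,214),T1(168,213)],52)
show("slot top",t,[T1(196,131),T1(196,179)],52)
show("slot side",s,[S1(165,442),S1(216,465)],52)
show("screws pl side",s,[S1(142,414),S1(262,453),S1(239,493),S1(118,453)],52)
show("screws lid side",s,[S1(160,346),S1(312,394),S1(209,582),S1(45,525)],46)
k=show("key top",t,[T2(553,142),T2(579,189)],79)
show("key side",s,[S2(612,365),S2(681,365)],79)
g=show("stand top",t,[T2(473,84),T2(547,51),T2(623,206),T2(544,240)],40)
show("stand side",s,[S2(497,448),S2(705,448)],40)
show("stopper",t,[T2(519,80)],68)
print(np.degrees(np.arctan2(*(k[0]-k[1])[::-1])), np.degrees(np.arctan2(*(g[1]-g[2])[::-1])),np.degrees(np.arctan2(*(g[0]-g[3])[::-1])))
```

```text
lid top [552.1 251. ] [544.1  53.3] [417.   56.8] [425.  257.3] mean [484.6 154.6]
plate top [528.2 179.7] [526.2 129.7] [430.7 131.9] [432.7 181.9] mean [479.4 155.8]
screws lid [540.8 233.2] [534.3  73.6] [428.8  78.1] [435.2 238.2] mean [484.8 155.8]
screws pl [520.8 171.6] [519.5 137.4] [439.3 141.2] [441.3 175. ] mean [480.2 156.3]
slot top [497.1 155. ] [463.9 155.6] mean [480.5 155.3]
slot side [499.2 149.4] [463.3 155.6] mean [481.3 152.5]
screws pl side [521.4 133.1] [440.6 136.9] [442.5 171.1] [522.6 167.6] mean [481.8 152.2]
screws lid side [536.   69.6] [429.9  75. ] [436.9 234.2] [543.  229.5] mean [486.5 152.1]
key top [ 472.5 -136.5] [ 439.9 -152. ] mean [ 456.2 -144.2]
key side [ 478.4 -141.4] [ 442.  -154.9] mean [ 460.2 -148.2]
stand top [522.8 -87.2] [ 544.1 -139.5] [ 433.6 -185.1] [ 412.4 -129.9] mean [ 478.2 -135.4]
stand side [529.8 -94.2] [ 419.6 -135.2] mean [ 474.7 -114.7]
stopper [ 518.2 -116.9] mean [ 518.2 -116.9]
25.41689517077475 22.412719387445986 21.159277722061738
```

```bash
cat >> h.py <<'E'
from scipy.spatial.transform import Rotation as Ro
def go(x,y,z,yawdeg):
    o=get_obs(); R=Ro.from_euler("xyz",o["tcp_rot"])
    print("dp",np.round(R.inv().apply(np.array([x,y,z])-o["tool_pos"])/1000,4).tolist(),"rot",np.round((R.inv()*Ro.from_euler("xyz",[np.pi,0,np.radians(yawdeg)])).as_rotvec(),4).tolist(), "t",round(o["time"],2))
E
python3 -c "
from h import *
go(457.5,-146,135,22.5)"
```

```text
dp [0.3431, -0.1888, 0.0915] rot [-0.0009, -0.0001, 0.0731] t 0.2
```

```bash
python3 -m pendant '{"dp":[[0.343,-0.189,0.0915],[0.343,-0.189,0.0915],[0.343,-0.189,0.0915],[0.343,-0.189,0.0915],[0.343,-0.189,0.0915],[0.343,-0.189,0.0915],[0.343,-0.189,0.0915],[0.343,-0.189,0.0915]],"rotation":[[0,0,0.073],[0,0,0.073],[0,0,0.073],[0,0,0.073],[0,0,0.073],[0,0,0.073],[0,0,0.073],[0,0,0.073]]}' 0.06
python3 - <<'E'
from h import *
t=vision.capture("top");s=vision.capture("side")
a=crop(t["pixels"],330,185,80,60,5);d=crop(s["pixels"],290,130,100,75,4)
cv2.imwrite("pics/above.png",np.hstack([a,d])[:,:,::-1])
go(457.5,-146,135,22.5)
E
```

```text
time: 1.2
tool_pos: [457.7, -144.5, 134.6]
tcp_rot: [-3.141, 0.001, 0.396]
contact_force: [-0.2, -0.3, 0.3]
grip_width: 60.1
finger_force: 0.0
dp [0.0005, -0.0003, 0.0002] rot [0.0002, 0.0004, 0.0007] t 1.3
```

View pics/above.png

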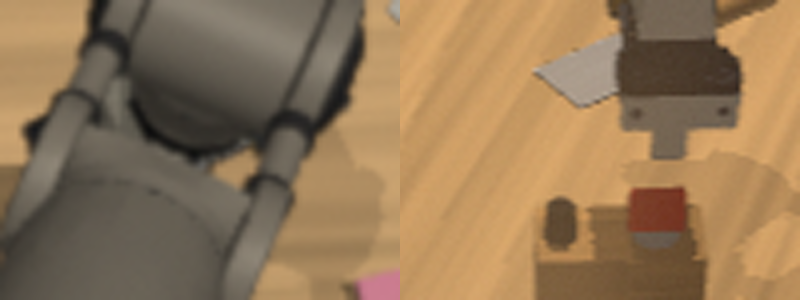

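The side crop shows the near finger tip at (670,158) and the handle at (657,190). I'll compare with the projections.

Run:
```python
from h import *
s=vision.capture("side"); u=np.array([-.383,.924])
for d in(30,40,49): print(d,proj(s,[*(np.array([457.5,-145.8])+d*u),135]))
for p in([457.5,-146],[460.2,-148.2],[455,-144.5]): print(p,proj(s,[*p,79]))
print("obs finger",(269.5+.5)/4-.5+290,(158.5)/4-.5+130,"handle top",(257.5)/4-.5+290,(189.5)/4-.5+130)
```

```text
30 (np.float64(356.34859245081776), np.float64(169.311618625528))
40 (np.float64(356.6684769875117), np.float64(171.64652844448014))
49 (np.float64(356.95954083020007), np.float64(173.7710694781253))
[457.5, -146] (np.float64(354.5707258357762), np.float64(178.27659098718703))
[460.2, -148.2] (np.float64(353.8942416448164), np.float64(177.59671636619592))
[455, -144.5] (np.float64(355.25754583984866), np.float64(178.7935970386937))
obs finger 357.0 169.125 handle top 353.875 176.875
```

```bash
python3 -c "
from h import *
go(459,-147,48,22.5)"
python3 -m pendant '{"dp":[[0.001,0.0015,0.03],[0.001,0.0015,0.055],[0.001,0.0015,0.075],[0.001,0.0015,0.087],[0.001,0.0015,0.087]],"rotation":[[0,0,0],[0,0,0],[0,0,0],[0,0,0],[0,0,0]]}' 0.06
```

```text
dp [0.0018, 0.0007, 0.0874] rot [0.0004, 0.0001, -0.0005] t 1.35
time: 1.98
tool_pos: [458.3, -147.8, 47.9]
tcp_rot: [-3.141, 0.001, 0.391]
contact_force: [0.1, -0.0, -0.3]
grip_width: 59.9
finger_force: 0.0
```

```bash
python3 -m pendant '{"dp":[[0,0,0],[0,0,0],[0,0,0],[0,0,0],[0,0,0]],"rotation":[[0,0,0],[0,0,0],[0,0,0],[0,0,0],[0,0,0]]}' 0.0; python3 -c "
from h import *
o=get_obs();print(o['moment'],o['contact_force'])"
```

```text
time: 2.6
tool_pos: [458.9, -147.1, 48.3]
tcp_rot: [3.141, -0.0, 0.393]
contact_force: [-0.4, -0.8, -0.5]
grip_width: 14.5
finger_force: 0.0
[-0.02955711  0.04375183  0.08357753] [-0.3992985  -0.77769406 -0.45967547]
```

```bash
python3 -m pendant '{"dp":[[0,0,0],[0,0,0],[0,0,0]],"rotation":[[0,0,0],[0,0,0],[0,0,0]]}' 0.0; python3 -c "
from h import *
o=get_obs();print(o['moment'],o['contact_force'],o['tool_pos'],o['tcp_rot'])"
```

```text
time: 2.98
tool_pos: [458.9, -147.1, 48.3]
tcp_rot: [3.142, -0.0, 0.393]
contact_force: [-0.4, 1.1, 1.2]
grip_width: 9.6
finger_force: 30.0
[ 0.06868392 -0.02354828 -0.02811814] [-0.36895961  1.05490175  1.2313329 ] [ 458.93407907 -147.13691071   48.26636509] [ 3.14152055e+00 -7.72523328e-05  3.92800438e-01]
```

```bash
python3 -m pendant '{"dp":[[0,0,-0.01],[0,0,-0.03],[0,0,-0.06],[0,0,-0.09],[0,0,-0.09]],"rotation":[[0,0,0],[0,0,0],[0,0,0],[0,0,0],[0,0,0]]}' 0.0; python3 -c "
from h import *
go(481,154,150,-2.4)"
```

```text
time: 3.6
tool_pos: [460.2, -147.8, 140.6]
tcp_rot: [3.137, -0.003, 0.393]
contact_force: [-0.0, -0.6, -0.7]
grip_width: 10.0
finger_force: 30.0
dp [0.1348, -0.2709, -0.01] rot [0.0034, -0.0043, 0.4347] t 3.6
```

```bash
python3 -m pendant '{"dp":[[0.02,-0.04,-0.01],[0.06,-0.12,-0.01],[0.09,-0.18,-0.01],[0.115,-0.23,-0.01],[0.135,-0.271,-0.01],[0.135,-0.271,-0.01],[0.135,-0.271,-0.01],[0.135,-0.271,-0.01]],"rotation":[[0,0,0.1],[0,0,0.2],[0,0,0.3],[0,0,0.4],[0,0,0.435],[0,0,0.435],[0,0,0.435],[0,0,0.435]]}' 0.0
python3 - <<'E'
from h import *
t=vision.capture("top");s=vision.capture("side")
a=crop(t["pixels"],235,175,80,60,5);d=crop(s["pixels"],260,180,80,60,8)[:,:400*2]
print(proj(s,[481,154,120]),proj(s,[481,154,52]),proj(t,[481,154,100]))
cv2.imwrite("pics/overm.png",d[:,:,::-1])
cv2.imwrite("pics/overmt.png",a[:,:,::-1])
go(481,154,150,-2.4)
E
```

```text
time: 4.6
tool_pos: [479.7, 153.5, 147.8]
tcp_rot: [3.141, 0.001, -0.044]
contact_force: [0.2, -0.9, -0.8]
grip_width: 10.0
finger_force: 30.0
(np.float64(306.36346764715216), np.float64(239.219256946526)) (np.float64(307.07952066681315), np.float64(258.45506192760314)) (np.float64(272.7834151509928), np.float64(212.74089913579445))
dp [0.001, -0.0007, -0.0019] rot [0.0004, 0.0003, -0.0025] t 4.7
```

View pics/overm.png

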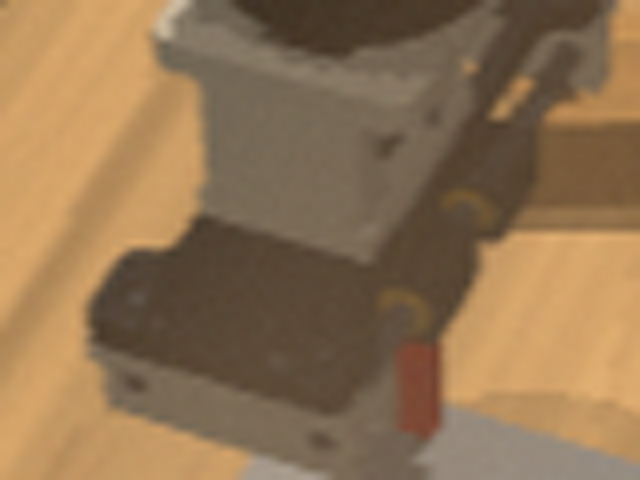

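The side crop shows the red handle at (418,390), partly hidden by the finger, with the head below the frame. I'll take a lower crop.

Run:
```python
from h import *
s=vision.capture("side")
cv2.imwrite("pics/overm2.png",crop(s["pixels"],265,220,90,65,8)[:,:,::-1])
```

```text
(no output)
```

View pics/overm2.png

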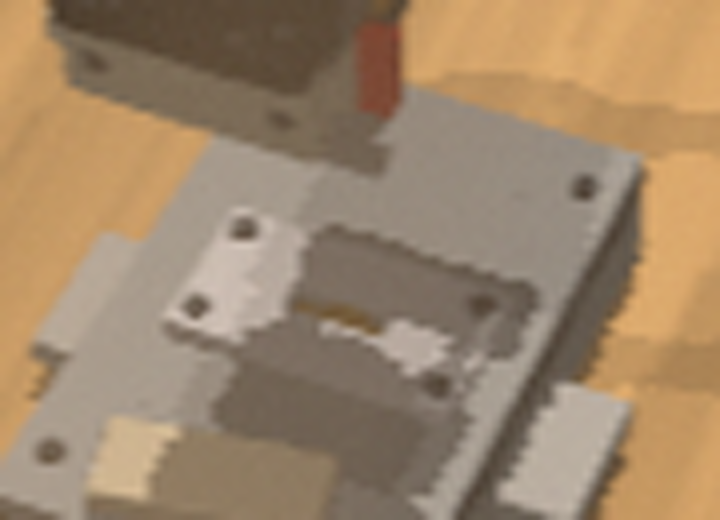

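Run:
```python
from h import *
s=vision.capture("side"); o=get_obs(); p=o["tool_pos"]; print(p)
R=Ro.from_euler("z",np.degrees(o["tcp_rot"][2]),degrees=True)
f=lambda n,v: print(n,[round((a-b+.5)*8-.5) for a,b in zip(proj(s,p+R.apply(v)),(265,220))])
for x in(-20,20):
  for y in(-5,5):
    f(("handle bottom",x,y),[x,y,-3]); f(("top",x,y),[x,y,31])
f("collar -x",[-17,0,-5.5]);f("collar +y",[0,17,-5.5]);f("collar -y",[0,-17,-5.5])
for x in(-9.5,9.5):
  f(("fing",x),[x,24,0]);f(("head",x),[x*15/9.5,0,-30])
for v in([15,0,-30],[-15,0,-30]): f(v,v)
print("slot",[((a-b+.5)*8) for a,b in zip(proj(s,[481,154,52]),(265,220))])
```

```text
[480.01335309 153.71594783 148.21029597]
('handle bottom', -20, -5) [406, 105]
('top', -20, -5) [405, 21]
('handle bottom', -20, 5) [392, 128]
('top', -20, 5) [390, 44]
('handle bottom', 20, -5) [280, 66]
('top', 20, -5) [276, -18]
('handle bottom', 20, 5) [265, 89]
('top', 20, 5) [261, 5]
collar -x [390, 120]
collar +y [311, 143]
collar -y [360, 64]
('fing', -9.5) [331, 156]
('head', -9.5) [385, 176]
('fing', 9.5) [270, 136]
('head', 9.5) [292, 147]
[15, 0, -30] [292, 147]
[-15, 0, -30] [385, 176]
slot [np.float64(340.6361653345052), np.float64(311.6404954208251)]
```

The image agrees with the projections: handle corner at (400,105) and head's -x end at (387,172) are within about half an original pixel, so the key sits centred in the grip. The slot is near (481,154). I'll descend to just above the plate.

```bash
python3 -m pendant '{"dp":[[0.001,0,0.02],[0.001,0,0.04],[0.001,0,0.055],[0.001,0,0.061],[0.001,0,0.061],[0.001,0,0.061]],"rotation":[[0,0,0],[0,0,0],[0,0,0],[0,0,0],[0,0,0],[0,0,0]]}' 0.0
python3 - <<'E'
from h import *
s=vision.capture("side");t=vision.capture("top")
o=get_obs();print(o["tool_pos"],o["contact_force"],o["tcp_rot"])
cv2.imwrite("pics/low.png",np.hstack([crop(s["pixels"],275,220,65,65,6),crop(t["pixels"],245,185,65,65,6)])[:,:,::-1])
E
```

```text
time: 5.55
tool_pos: [481.3, 154.9, 87.8]
tcp_rot: [-3.141, -0.001, -0.042]
contact_force: [-0.1, -0.4, -1.1]
grip_width: 10.1
finger_force: 30.0
[481.24819505 154.92276995  87.76364758] [ 0.05791841 -0.56310396 -0.23746952] [-3.14144256e+00 -1.15631569e-03 -4.20941518e-02]
```

View pics/low.png

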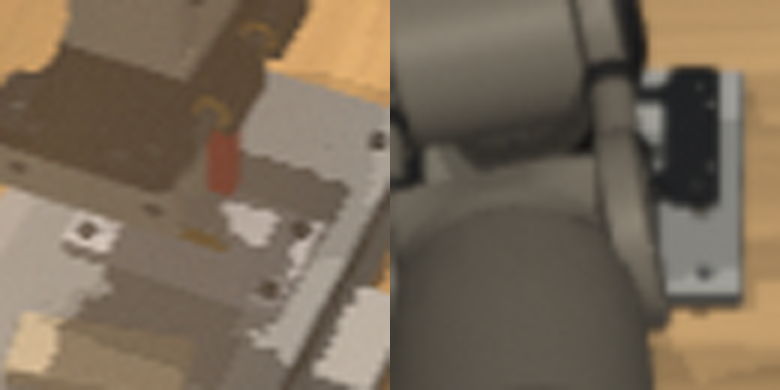

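The hand hides the head; only the slot's brass edge shows, at (205,238). I'll go on by feel.

```bash
python3 -m pendant '{"dp":[[0,0,0.002],[0,0,0.003],[0,0,0.004],[0,0,0.0045],[0,0,0.005],[0,0,0.0055],[0,0,0.006],[0,0,0.006]],"rotation":[[0,0,0],[0,0,0],[0,0,0],[0,0,0],[0,0,0],[0,0,0],[0,0,0],[0,0,0]]}' 0.0
```

```text
time: 6.65
tool_pos: [480.8, 154.8, 81.1]
tcp_rot: [3.142, 0.0, -0.042]
contact_force: [-0.5, 0.8, -0.3]
grip_width: 9.6
finger_force: 30.0
```

```bash
python3 -m pendant '{"dp":[[0,0,0.0005],[0,0,0.001],[0,0,0.0015],[0,0,0.002],[0,0,0.0025],[0,0,0.003],[0,0,0.003]],"rotation":[[0,0,0],[0,0,0],[0,0,0],[0,0,0],[0,0,0],[0,0,0],[0,0,0]]}' 0.0; python3 -c "
from h import *
o=get_obs();print(o['moment'],o['contact_force'],o['tool_pos'])"
```

```text
time: 7.52
tool_pos: [480.9, 154.8, 78.2]
tcp_rot: [3.142, -0.0, -0.042]
contact_force: [0.2, 0.5, -0.7]
grip_width: 9.8
finger_force: 30.0
[0.04872733 0.00075053 0.01283996] [ 0.22393576  0.48099969 -0.7078984 ] [480.87360691 154.82061639  78.16456832]
```

The head is in the slot, since there was no force at plate height. Next I'll feel both slot ends to centre it.

```bash
python3 -m pendant '{"dp":[[0.0005,0,0.001],[0.001,0,0.001],[0.0015,0,0.001],[0.002,0,0.001],[0.002,0,0.001]],"rotation":[[0,0,0],[0,0,0],[0,0,0],[0,0,0],[0,0,0]]}' 0.0; python3 -m pendant '{"dp":[[-0.001,0,0],[-0.002,0,0],[-0.003,0,0],[-0.004,0,0],[-0.004,0,0]],"rotation":[[0,0,0],[0,0,0],[0,0,0],[0,0,0],[0,0,0]]}' 0.0
```

```text
time: 8.15
tool_pos: [482.4, 154.7, 77.1]
tcp_rot: [3.141, 0.001, -0.042]
contact_force: [-2.7, -0.1, 0.9]
grip_width: 9.9
finger_force: 30.0
time: 8.78
tool_pos: [479.2, 154.9, 77.3]
tcp_rot: [-3.142, -0.001, -0.042]
contact_force: [1.9, -0.5, -0.6]
grip_width: 10.0
finger_force: 30.0
```

```bash
python3 -m pendant '{"dp":[[0.002,0.001,0],[0.002,0.002,0],[0.002,0.0025,0],[0.002,0.0025,0]],"rotation":[[0,0,0],[0,0,0],[0,0,0],[0,0,0]]}' 0.0; python3 -m pendant '{"dp":[[0,-0.0015,0],[0,-0.003,0],[0,-0.004,0],[0,-0.005,0],[0,-0.005,0]],"rotation":[[0,0,0],[0,0,0],[0,0,0],[0,0,0],[0,0,0]]}' 0.0
```

```text
time: 9.28
tool_pos: [480.9, 152.7, 77.2]
tcp_rot: [-3.141, -0.0, -0.042]
contact_force: [-0.1, 3.7, -2.1]
grip_width: 9.8
finger_force: 30.0
time: 9.9
tool_pos: [480.9, 156.9, 77.2]
tcp_rot: [3.141, 0.0, -0.042]
contact_force: [0.7, -2.2, -0.2]
grip_width: 9.8
finger_force: 30.0
```

```bash
python3 -m pendant '{"dp":[[0,0.0024,0.002],[0,0.0024,0.0045],[0,0.0024,0.007],[0,0.0024,0.009],[0,0.0024,0.0105],[0,0.0024,0.012],[0,0.0024,0.012]],"rotation":[[0,0,0],[0,0,0],[0,0,0],[0,0,0],[0,0,0],[0,0,0],[0,0,0]]}' 0.0;  python3 -m pendant '{"dp":[[0,0,0.001],[0,0,0.002],[0,0,0.003],[0,0,0.0035],[0,0,0.0035]],"rotation":[[0,0,0],[0,0,0],[0,0,0],[0,0,0],[0,0,0]]}' 0.0
```

```text
time: 10.78
tool_pos: [480.9, 155.0, 65.6]
tcp_rot: [-3.142, -0.0, -0.042]
contact_force: [-2.8, -0.3, 7.0]
grip_width: 9.8
finger_force: 30.0
time: 11.4
tool_pos: [481.0, 155.0, 62.3]
tcp_rot: [-3.142, -0.001, -0.042]
contact_force: [-1.7, -0.4, 6.6]
grip_width: 9.9
finger_force: 30.0
```

```bash
python3 -c "
from h import *
for i in range(1):
  o=get_obs();print(o['moment'],o['contact_force'])"; python3 -m pendant '{"dp":[[0,0,0.0005],[0,0,0.0005],[0,0,0.0005],[0,0,0.0005]],"rotation":[[0,0,-0.1],[0,0,-0.2],[0,0,-0.35],[0,0,-0.35]]}' 0.0;python3 -c "
from h import *
for i in range(1):
  o=get_obs();print(o['moment'],o['contact_force'])"
```

```text
[-0.07175364  0.46934879  0.00343046] [-1.74277371 -0.40884504  6.61035598]
time: 11.9
tool_pos: [482.0, 155.2, 62.2]
tcp_rot: [3.141, -0.003, 0.31]
contact_force: [0.4, 0.5, 8.1]
grip_width: 9.8
finger_force: 30.0
[0.0397788  0.06732403 0.00888889] [0.40142467 0.48743947 8.07707699]
```

It turns freely with no torque. I'll complete the quarter turn.

```bash
python3 -m pendant '{"dp":[[0,0,0],[0,0,0],[0,0,0],[0,0,0],[0,0,0],[0,0,0],[0,0,0],[0,0,0]],"rotation":[[0,0,-0.17],[0,0,-0.34],[0,0,-0.51],[0,0,-0.68],[0,0,-0.85],[0,0,-1.02],[0,0,-1.17],[0,0,-1.221]]}' 0.0; python3 -m pendant '{"dp":[[0,0,0],[0,0,0]],"rotation":[[0,0,0],[0,0,0]]}' 0.0; python3 -c "
from h import *
o=get_obs();print(o['moment']);go(480.9,154.9,61.9,87.6)"
```

```text
time: 12.9
tool_pos: [482.2, 155.2, 62.2]
tcp_rot: [3.138, -0.001, 1.532]
contact_force: [-0.2, -0.2, 7.6]
grip_width: 10.2
finger_force: 30.0
time: 13.15
tool_pos: [482.2, 155.2, 62.2]
tcp_rot: [3.138, -0.001, 1.529]
contact_force: [-0.4, -0.0, 8.2]
grip_width: 9.5
finger_force: 30.0
[ 0.09568031 -0.08788433  0.02775983]
dp [-0.0003, -0.0012, 0.0003] rot [0.0033, -0.0006, -0.0] t 13.15
```

```bash
python3 -m pendant '{"dp":[[0,-0.0012,0],[0,-0.0012,-0.001],[0,-0.0012,-0.0025],[0,-0.0012,-0.004],[0,-0.0012,-0.0055],[0,-0.0012,-0.006],[0,-0.0012,-0.006]],"rotation":[[0,0,0],[0,0,0],[0,0,0],[0,0,0],[0,0,0],[0,0,0],[0,0,0]]}' 0.0;python3 -c "
from h import *
o=get_obs();print(o['moment'])"
```

```text
time: 14.02
tool_pos: [481.5, 155.2, 68.1]
tcp_rot: [3.137, -0.001, 1.529]
contact_force: [3.5, -0.1, 4.5]
grip_width: 10.2
finger_force: 30.0
[-0.04067752 -0.75683232 -0.01355718]
```

```bash
python3 -m pendant '{"dp":[[0,0.0006,0],[0,0.0006,0],[0,0.0006,0]],"rotation":[[0,0,0],[0,0,0],[0,0,0]]}' 0.0;python3 -c "
from h import *
o=get_obs();print(o['moment'])"
```

```text
time: 14.4
tool_pos: [481.4, 155.2, 67.7]
tcp_rot: [3.139, -0.001, 1.529]
contact_force: [3.5, 0.6, 6.4]
grip_width: 10.0
finger_force: 30.0
[ 0.07465446 -0.71694447 -0.00668819]
```

```bash
python3 -m pendant '{"dp":[[0,0.0006,0],[0,0.001,0],[0,0.001,0]],"rotation":[[0,0,0],[0,0,0],[0,0,0]]}' 0.0;python3 -c "
from h import *
o=get_obs();print(o['moment'])"
```

```text
time: 14.78
tool_pos: [481.6, 155.1, 67.4]
tcp_rot: [3.141, -0.0, 1.529]
contact_force: [0.8, 1.2, 4.6]
grip_width: 9.5
finger_force: 30.0
[ 0.14155207 -0.31340959  0.0386842 ]
```

```bash
python3 -m pendant '{"dp":[[0,0,-0.0005],[0,0,-0.001],[0,0,-0.0015],[0,0,-0.0015]],"rotation":[[0,0,0],[0,0,0],[0,0,0],[0,0,0]]}' 0.0;python3 -c "
from h import *
o=get_obs();print(o['moment'])"
```

```text
time: 15.28
tool_pos: [481.5, 155.1, 68.8]
tcp_rot: [3.141, -0.0, 1.529]
contact_force: [2.6, 1.5, 5.0]
grip_width: 9.7
finger_force: 30.0
[ 0.34602099 -0.51910564  0.01809948]
```

```bash
python3 -m pendant '{"dp":[[0,0,-0.0005],[0,0,-0.001],[0,0,-0.0015],[0,0,-0.0015]],"rotation":[[0,0,0],[0,0,0],[0,0,0],[0,0,0]]}' 0.0;python3 -c "
from h import *
o=get_obs();print(o['moment'])"
```

```text
time: 15.78
tool_pos: [481.5, 155.1, 69.3]
tcp_rot: [-3.142, -0.0, 1.529]
contact_force: [6.2, 3.0, -4.9]
grip_width: 9.5
finger_force: 30.0
[ 0.57213989 -1.22320459 -0.01080131]
```

The key now pulls against the plate (Fz negative), so the head is caught. I'll ease down slightly and release.

```bash
python3 -m pendant '{"dp":[[0,0.0005,0.0007],[0,0.0005,0.0007],[0,0.0005,0.0007]],"rotation":[[0,0,0],[0,0,0],[0,0,0]]}' 0.0; python3 -m pendant '{"dp":[[0,0,0],[0,0,0],[0,0,0],[0,0,0]],"rotation":[[0,0,0],[0,0,0],[0,0,0],[0,0,0]]}' 0.03
```

```text
time: 16.15
tool_pos: [481.5, 155.0, 69.3]
tcp_rot: [-3.141, 0.0, 1.529]
contact_force: [2.7, 3.2, -0.6]
grip_width: 9.7
finger_force: 30.0
time: 16.65
tool_pos: [481.6, 154.7, 69.4]
tcp_rot: [-3.141, 0.0, 1.529]
contact_force: [-0.1, 1.4, 0.3]
grip_width: 29.9
finger_force: 0.0
```

```bash
python3 -m pendant '{"dp":[[0,0,-0.015],[0,0,-0.035],[0,0,-0.06],[0,0,-0.1],[0,0,-0.15],[0,0,-0.15]],"rotation":[[0,0,0],[0,0,0],[0,0,0],[0,0,0],[0,0,0],[0,0,0]]}' 0.03; python3 -c "
from h import *
go(480,-100,219,87.6)"
```

```text
time: 17.4
tool_pos: [483.9, 155.3, 224.4]
tcp_rot: [3.132, -0.002, 1.529]
contact_force: [0.3, 0.4, 1.0]
grip_width: 30.1
finger_force: 0.0
dp [-0.2552, 0.0068, 0.005] rot [0.0093, -0.0018, 0.0] t 17.4
```

```bash
python3 -m pendant '{"dp":[[-0.05,0,0],[-0.11,0,0],[-0.17,0,0],[-0.21,0,0],[-0.25,0,0],[-0.25,0,0]],"rotation":[[0,0,0],[0,0,0],[0,0,0],[0,0,0],[0,0,0],[0,0,0]]}' 0.03
python3 - <<'E'
from h import *
s=vision.capture("side");t=vision.capture("top")
cv2.imwrite("pics/end.png",np.hstack([crop(s["pixels"],255,200,100,100,4),crop(t["pixels"],235,170,80,100,4.0)[:, :400]])[:,:,::-1])
E
```

```text
time: 18.15
tool_pos: [470.7, -97.0, 219.1]
tcp_rot: [-3.141, 0.0, 1.525]
contact_force: [-0.6, 0.3, 0.1]
grip_width: 30.2
finger_force: 0.0
```

View pics/end.png

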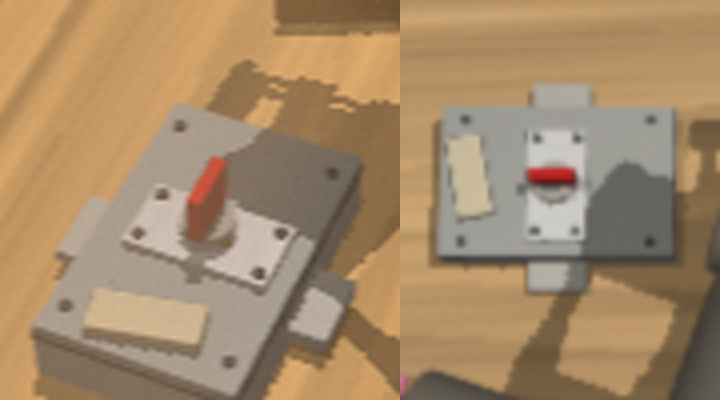

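The key stands upright with its handle across the slot: side view (207,198), top view (552,177). The sample is undisturbed. One quick numerical check for tilt and height before handing in.

Run:
```python
from h import *
s=vision.capture("side");t=vision.capture("top")
u=np.array([np.sin(.042),np.cos(.042)])
for y in(-20,20):
  p=np.array([481,154.8])+y*u
  for z in(66,100):
    a=proj(s,[*p,z]);b=proj(t,[*p,z])
    print(y,z,"side",[round((a[0]-254.5)*4),round((a[1]-199.5)*4)],"top",[round((b[0]-234.5)*4+400),round((b[1]-169.5)*4)])
```

```text
-20 66 side [223, 199] top [580, 181]
-20 100 side [222, 160] top [576, 173]
20 66 side [195, 245] top [532, 181]
20 100 side [194, 206] top [528, 173]
```

```bash
python3 -c "
from plant import workorder
print(workorder.close_job())"
```

```text
the job is handed in; nothing more can be done
None
```

The T-key is turned a quarter turn and caught in the grey mould's lock plate, standing upright by itself with the arm clear; the highest force I read was about 8 N, nothing else appears to have been touched, and the job was handed in at about 18 s.

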